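# Load an actuator into the inspection jig and index it in front of the camera

### The arm

A 7-joint arm with a two-finger parallel gripper is mounted at the origin on the work surface. World frame = base frame: x ahead of the robot, y to its left, z up, the work surface at z = 0. Lengths are in m, angles in rad, forces in N, time in s.
With the tool pointing down it reaches from about 0.4 to 0.875 m from the base axis. Payload 6.5 kg.
Tool frame: the origin (TCP) lies midway between the tips of the shut fingers; the grasp point (between the pads) lies ctrl.grip_point_offset behind it (ctrl.grip_point_offset is the distance from the TCP to the grasp point, in m); z points along the fingers, y is the line along which they close (so a half turn about z gives the same grasp; the last joint's range is limited). The gripper opens to 88 mm and grips with 3 to 60 N. Pads are 18 mm wide; open, the fingers measure 123 mm over their backs; the gripper's body (75 mm by 187 mm) begins 45 mm behind the grasp point.
Start: joints at [1.052, 0.536, -0.004, 1.538, 0.003, 1.067, -0.071], TCP at [0.284, -0.584, 0.239] pointing down, gripper open.
Joint ranges: [-2.7, 2.7], [-0.37, 2.16], [-1.27, 1.26], [0.24, 2.4], [-1.31, 4.45], [0.19, 1.91], [-2.76, 2.76]. Speed limits (rad/s): [2.39, 2.39, 3.14, 3.14, 3.14, 3.14, 3.14].

### API

Orientations are given as a 3x3 rotation matrix whose columns are the frame's x, y, z axes.
In Python, from station import ctrl gives the robot as it stands.
- The arm moves only by the shell command python3 -m pendant 'ROWS'. ROWS is JSON, a list of rows, each an object with "xyz": the shift along the world's x, y, z in cm, a list of three; "yaw": the turn about the world's z in rad; "fingers": the closure, from 0 (fully open) to 1 (shut). In form: [{"xyz": [dx, dy, dz], "yaw": yaw, "fingers": fingers}, ...]. A call has 1 to 5 rows; each row shifts and turns the commanded pose from where the row before left it; what a row does not reach is not made up. A row lasts 1/12 s, in which the tool goes at most 41.7 mm and 7.16 degrees, less where a joint would pass 70% of its speed; a pose out of reach is approached as far as the arm can. A call with a gripper value outside its range is refused whole. The fingers move at their own pace and stop on an object; the grip force is fixed at half the most. Time passes only in rows, so rows that do not move let the fingers close. It gives the time, the measured TCP pose, the force, the opening and the grip force at its end, in the units of the state.
- ctrl.observe(): the state, without advancing time (a new reading comes with each control period).
- ctrl.read_camera(name): name is "side" or "top" or "wrist"; returns a dict with "img" (400x640x3 uint8, red, green, blue), "depth" (400x640 float32, m along the optical axis (not along the pixel's ray), 0 where there is no reading), "mtx" (3x3 intrinsics, pixels), "D" ([k1, k2, p1, p2, k3] as OpenCV has them; the pictures are not rectified), "position" and "attitude" of the camera in the world; the wrist camera has in their place "mount" (4x4, takes a point from camera to tool coordinates, whose origin is the TCP and whose axes are the flange's). Camera axes: x right, y down, z forward; pixel columns grow to the right and rows downward; lengths in m; the calibration is good to about 2 mm. A picture is of the moment at which its call begins: read the wrist's pose just before it.
- ctrl.close_job(): hands the job in; it is judged then, once.
Trained networks look in a picture, given as the dict that the camera call returned (one of the last four; its "shot" number tells which), for a name from the list of things; names that differ only in an ending like _2 or _b are one class to them, and where a whole thing is asked for, a point or a joint stands for the part that bears it (a point fixed in the world has none). Each returns a list of dicts, best first, with "conf" (0 to 1); they miss things now and then, are a little off and sometimes report something else, mostly with a low value. They report only what shows in the picture. A call takes as long as a camera call. They do not tell look-alikes from the thing itself.
- ctrl.recognise(picture, query): "box" ([left, top, right, bottom] in pixels, round what is visible of it).
- ctrl.regions_of(picture, query): "mask" (400x640 bool, what is visible of it) and "box" ([left, top, right, bottom] in pixels, round what is visible of it).
The state is a dict: "clock": time; "joint_pos": joint angles; "dq": joint speeds; "effort": joint torques, N m; "position": TCP position; "eef_rot": TCP orientation; "force": force on the tool from outside, world axes, zero at the start; "moment": the same for the moment, N m; "gripper_width": finger opening in m; "finger_force": force on a finger pad.
Only numpy, scipy, OpenCV 4.12 (cv2) and the standard library are available. Lean on these libraries where they do the work, as an engineer would, in place of code of your own. Each camera call takes 0.05 s, during which the arm holds its last target. There are 200 camera calls.

### The job

Take the tall actuator block out of the rack and lower it gently into the nest of the inspection jig while the swing arm is still pinned where it stands; let go of it. Then pull up the arm's spring plunger, swing the arm to the neighbouring hole that brings the nest in front of the camera (not the lamp), and let the plunger snap fully home with the block still sitting in the nest. Leave the other things on the table where they are and do not bump the camera or the lamp.

Things in the scene. Friction and masses are not known exactly. Their poses are not given: they have to be found in the camera images.
- tall_block_c (a point): Centre of the tall actuator block: loose, dark metal, 36 (its x) x 60 (y) x 54 mm high (z), about 0.25 kg, upright in a rack bay. In the rack the uprights leave only its long faces to grasp (36 mm, along its x); in the nest only its end faces are free (60 mm, along its y), so stand it on the table and take it again with the gripper turned a quarter turn. A half turn makes no difference
- low_block_c (a point): Centre of the low actuator block, which looks the same but is only 32 mm high; it stands in the other bay of the rack and stays there
- rack: Fixed grey rack, origin on the table at its middle, 44 mm (x) x 156 mm (y), floor 6 mm thick. Three upright plates (36 mm in x, 8 mm thick in y, tops 66 mm above the table) at y = -74, 0, +74 mm make two bays 66 mm long, centred at y = -37 and +37 mm, open to -x and +x. Which block is in which bay varies
- bare_spot (a point): A point on the bare table (on its surface), kept clear for about 60 mm all round: a good place to stand the block while changing the grip
- jig: Fixed base of the inspection jig: dark disc of 125 mm radius, 8 mm thick, origin on the table under the swing arm's pivot. On its -x side lies the steel index plate, top 20 mm above the table, with three round holes of 13 mm, 100 mm from the pivot. Jig x points from the middle hole across the pivot to the nest's starting place
- holeA (a point): Mouth of the middle hole, 20 mm above the table; the plunger's pin starts in it
- holeB (a point): Mouth of the hole at jig +y. The knob's axis is over it when swing_arm = -0.70; the nest is then at jig -y
- holeC (a point): Mouth of the hole at jig -y. The knob's axis is over it when swing_arm = +0.70; the nest is then at jig +y
- pivot (a point): Point on the swing arm's vertical pivot axis, 38 mm above the table
- swing_arm (a joint): Arm angle about the pivot, rad: 0 with the pin in the middle hole, positive counter-clockwise from above, stops at +-0.82, holes at -0.70, 0, +0.70 (about 0.015 play). Turns with light friction and stays where left. The arm is an aluminium bar, top 30 mm above the table, nest at one end, plunger at the other, each 100 mm from the pivot
- nest (a point): Where the tall block's centre is once seated, 55 mm above the table; turns with the arm; x points away from the pivot, y is the way the block's y must lie. Nest floor 28 mm above the table, 76 mm long in y. Side walls along the block's long faces: 41 mm apart, 6 thick, 52 long, tops 83 mm above the table, 1 mm above the seated block. Ends open but for 3 mm high lips, 65 mm apart
- plunger (a joint): How far the spring plunger is pulled up, m: 0 fully home, stop at 0.016. Its 10 mm pin has a round end and reaches 10 mm into the index plate: above 0.010 it is clear and the arm can swing. The spring pushes down with 5 N at home, 10 N at the stop. Let go over a hole it snaps down; elsewhere it rests on the plate at 0.010
- knob (a point): Centre of the plunger's black round knob, 26 mm in diameter, 24 mm high, 58 mm above the table when home; it rises with the plunger and turns with the arm. Under it is a thin shank, and a collar on the arm whose top is 22 mm below this point (the arm's top is 28 mm below)
- camera: Small fixed camera on a post, 79 mm high, a box with a round lens barrel; origin on the table, looks along its -x. It stands beside one of the two possible end places of the nest, the lamp at the other; which is which varies
- view_spot (a point): Point in front of the camera, 95 mm from the post's axis, where the centre of the nest must come to (55 mm above the table)
- lamp: Small fixed lamp with a round white face on a like post, 92 mm high, at the other end place; origin on the table
- screwdriver: Bystander: loose screwdriver, 150 mm long, lying on the table
- carton: Bystander: loose small carton, 60 x 95 x 27 mm, origin under its centre
- bracket: Bystander: loose printed angle bracket, 50 x 30 x 35 mm, origin under its centre
- printed_foot: Bystander: loose printed foot, 40 mm across, 24 mm high, origin under its centre
- tape_roll: Bystander: loose roll, 90 mm across, 24 mm high, origin under its centre
- spacer: Bystander: loose printed bar, 45 x 18 x 12 mm, origin under its centre
- pen: Bystander: loose pen, 130 mm long, origin under its middle
There are look-alikes about, which are no part of the job. What is shaped like the part that bears tall_block_c but orange or red is not meant.

How it is judged:
On the way, in this order (a step that is already met when the one before it is completed fails the run):
1. the tall block sits in the nest, let go, with the arm still pinned in the middle hole (x of tall_block_c in the frame of nest between -0.006 and 0.006 m and y of tall_block_c in the frame of nest between -0.006 and 0.006 m and z of tall_block_c in the frame of nest between -0.005 and 0.005 m and angle between tall_block_c's own z axis and vertical below 0.06 rad and value of joint plunger below 0.0025 m and value of joint swing_arm between -0.05 and 0.05 rad and contact force between the fingers and tall_block below 0.1 N), for 0.2 s.
2. the plunger is pulled clear of the index plate with the block in the nest (x of tall_block_c in the frame of nest between -0.006 and 0.006 m and y of tall_block_c in the frame of nest between -0.006 and 0.006 m and z of tall_block_c in the frame of nest between -0.005 and 0.005 m and angle between tall_block_c's own z axis and vertical below 0.06 rad and value of joint plunger above 0.01 m), for 0.1 s.
At the end, for the whole second after the job is handed in: The plunger is home (less than 2.5 mm up) in the hole on the camera's side, the nest within 6 mm of the camera's view spot and still; the tall block sits upright in the nest (within 6 mm sideways and 5 mm in height of its seat, tilted less than 0.06 rad) and is at rest (x of tall_block_c in the frame of nest between -0.006 and 0.006 m and y of tall_block_c in the frame of nest between -0.006 and 0.006 m and z of tall_block_c in the frame of nest between -0.005 and 0.005 m and angle between tall_block_c's own z axis and vertical below 0.06 rad and value of joint plunger below 0.0025 m and horizontal distance between nest and view_spot below 0.006 m and velocity of joint swing_arm between -0.05 and 0.05 rad/s and linear speed of tall_block below 0.02 m/s); the robot touches nothing.
It fails at once if a bystander was moved more than 20 mm (distance of any of low_block_c, screwdriver, carton, bracket, printed_foot, tape_roll, spacer, pen from where it was at the start of the episode above 0.02 m).
It fails at once if the block was dropped into the nest (faster than 0.6 m/s there) (horizontal distance between tall_block_c and nest below 0.02 m and z of tall_block_c in the frame of nest below 0.04 m and linear speed of tall_block above 0.6 m/s).
It fails at once if the robot bumped the camera or the lamp (over 8 N) (contact force between any of the fingers, the arm and camera above 8 N or contact force between any of the fingers, the arm and lamp above 8 N).
It also fails if it takes over 72 s, if anything falls off the work surface, if the arm or the gripper's body presses on something with over 40 N, if the wrist force passes 120 N, or if a joint passes its speed limit or range.

## Working session

There is one attempt and no reset: what is moved stays moved. The work goes in short steps, Python scripts to look and compute and a shell command to move; the robot and the scene stay as the last step left them, time stands still between calls to the robot, and variables do not carry over. Pictures are saved under pics/ and viewed, at most 10 in all, crops included, and the job is handed in when it is done.

```bash
mkdir -p pics
cat > h.py <<'E'
import numpy as np, cv2
from station import ctrl
def pose(p):
    if 'mount' in p:
        s=ctrl.observe(); T=np.eye(4); T[:3,:3]=s['eef_rot']; T[:3,3]=s['position']; return T@np.array(p['mount'])
    T=np.eye(4); a=np.array(p['attitude']); T[:3,:3]=a if a.shape==(3,3) else np.nan; T[:3,3]=p['position']; return T
def cloud(p,T=None):
    T=pose(p) if T is None else T
    h,w=p['depth'].shape; v,u=np.mgrid[:h,:w]
    n=cv2.undistortPoints(np.stack([u,v],-1).reshape(-1,1,2).astype(float),np.array(p['mtx']),np.array(p['D'])).reshape(h,w,2)
    d=p['depth'][...,None]
    P=np.concatenate([n*d,d],-1)@T[:3,:3].T+T[:3,3]
    P[p['depth']<=0]=np.nan
    return P
def save(p,name,box=None,s=1):
    im=p['img'][...,::-1]
    if box: im=im[box[1]:box[3],box[0]:box[2]]
    cv2.imwrite('pics/'+name,cv2.resize(im,None,fx=s,fy=s,interpolation=cv2.INTER_CUBIC))
E
cat > a.py <<'E'
from h import *
s=ctrl.observe(); print(s['position'],np.round(s['eef_rot'],3).tolist(),s['gripper_width'],ctrl.grip_point_offset,s['clock'])
ims=[]
for c in ['top','side']:
    p=ctrl.read_camera(c); P=cloud(p); np.savez(c+'.npz',P=P,img=p['img']); save(p,c+'.png')
    print(c,p['position'],np.round(p['attitude'],2).tolist())
    for q in ['tall_block_c','low_block_c','rack','jig','swing_arm','nest','knob','camera','lamp','screwdriver','carton','bracket','printed_foot','tape_roll','spacer','pen']:
        for r in ctrl.regions_of(p,q)[:3]:
            m=r['mask']; X=P[m]; X=X[~np.isnan(X[:,0])]
            if len(X): print(q,round(r['conf'],2),np.round(r['box']).astype(int).tolist(),np.round(np.median(X,0),3),np.round(np.percentile(X,98,axis=0),3),np.round(np.percentile(X,2,axis=0),3))
E
python3 a.py
```

```text
[ 0.2840963  -0.5839648   0.23783247] [[0.899, 0.438, -0.001], [0.438, -0.899, 0.001], [-0.0, -0.002, -1.0]] 0.08824760837842503 0.0187 0.0
top [4.75374554e-01 5.81302243e-04 9.85369676e-01] [[-0.02, -1.0, 0.08], [-1.0, 0.02, -0.02], [0.02, -0.08, -1.0]]
tall_block_c 0.87 [456, 248, 492, 277] [ 0.397 -0.402  0.052] [ 0.428 -0.379  0.057] [ 0.365 -0.434 -0.   ]
tall_block_c 0.71 [408, 200, 427, 214] [ 0.537 -0.263  0.059] [ 0.557 -0.235  0.063] [ 0.521 -0.29   0.027]
tall_block_c 0.58 [419, 234, 446, 266] [ 0.431 -0.297  0.053] [ 0.46  -0.273  0.057] [ 0.401 -0.325  0.007]
low_block_c 0.85 [432, 203, 458, 217] [ 0.53  -0.338  0.037] [ 0.55  -0.312  0.041] [ 0.512 -0.364  0.02 ]
low_block_c 0.46 [242, 134, 260, 151] [0.716 0.15  0.066] [0.728 0.172 0.092] [0.704 0.13  0.001]
rack 0.72 [396, 195, 464, 220] [ 0.533 -0.295  0.051] [ 0.561 -0.222  0.068] [ 0.514 -0.376  0.002]
jig 0.76 [214, 156, 312, 261] [0.539 0.118 0.009] [0.657 0.234 0.071] [0.427 0.01  0.004]
jig 0.67 [292, 140, 306, 158] [0.688 0.027 0.077] [0.706 0.044 0.081] [0.667 0.009 0.008]
swing_arm 0.64 [249, 157, 287, 257] 
[... 3798 characters left out ...]
7] [ 0.572 -0.127 -0.001]
tape_roll 0.71 [308, 241, 318, 257] [0.438 0.149 0.066] [0.451 0.155 0.072] [0.43  0.132 0.042]
tape_roll 0.66 [360, 149, 374, 176] [ 0.526 -0.262  0.05 ] [ 0.555 -0.232  0.062] [ 0.521 -0.29   0.012]
tape_roll 0.58 [314, 145, 341, 159] [ 0.698 -0.291  0.019] [ 0.738 -0.255  0.027] [ 0.656 -0.335  0.001]
spacer 0.75 [168, 303, 190, 325] [0.573 0.397 0.012] [0.596 0.404 0.015] [0.555 0.388 0.005]
spacer 0.64 [203, 195, 226, 232] [0.717 0.155 0.059] [0.802 0.175 0.092] [ 0.704  0.114 -0.   ]
pen 0.61 [341, 228, 389, 256] [0.389 0.018 0.01 ] [0.447 0.024 0.013] [0.326 0.011 0.005]
pen 0.44 [235, 192, 324, 268] [0.592 0.126 0.033] [0.665 0.156 0.083] [0.427 0.08  0.025]
```

Run:
```python
import cv2,numpy as np
a=cv2.imread('pics/top.png')[110:320,140:520]
cv2.imwrite('pics/top_crop.png',cv2.resize(a,None,fx=2.1,fy=2.1,interpolation=cv2.INTER_CUBIC))
```

```text
(no output)
```

View pics/top_crop.png

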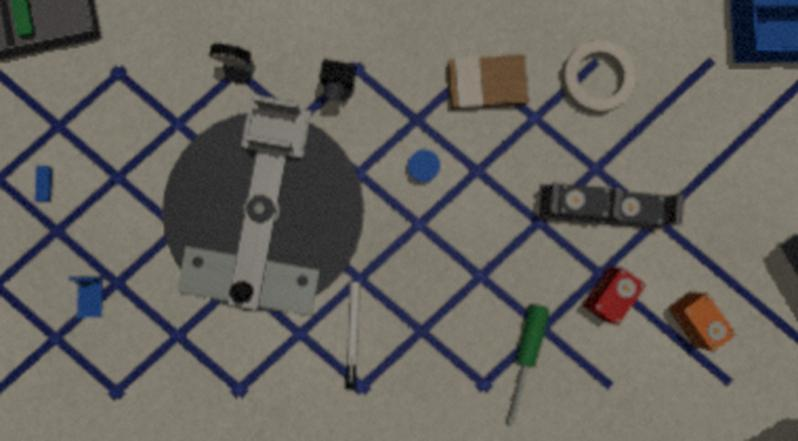

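The top view (full-picture pixels) shows three tall-type blocks:
- Dark block in the rack, at about (417,207), with its top at 0.06 m.
- Red block, at about (432,250).
- Orange block, at about (474,262).

The dark one fits: its top is at 6+54 = 60 mm. The neighbouring dark block at (445,210), with its top at 38 mm, is the low one. I'll confirm in a crop and fit the geometry.

```bash
cat > fit.py <<'E'
from h import *
def rect(X):
    (c,wh,a)=cv2.minAreaRect((X[:,:2]*1000).astype(np.float32)); return np.round(c,1),np.round(wh,1),round(a,1)
if __name__=='__main__':
    for c in ['top','side']:
        P=np.load(c+'.npz')['P'].reshape(-1,3); P=P[~np.isnan(P[:,0])]
        def sel(cx,cy,r,z0,z1):
            return P[(np.hypot(P[:,0]-cx,P[:,1]-cy)<r)&(P[:,2]>z0)&(P[:,2]<z1)]
        print(c,'rack',rect(sel(.533,-.298,.1,.03,.07)))
        print('tall top',rect(sel(.537,-.263,.035,.055,.0635)),'up',rect(sel(.533,-.298,.1,.0645,.07)))
        X=sel(.64,.1,.06,.079,.087); print('walls',rect(X),len(X),X.mean(0))
        X=sel(.441,.14,.03,.066,.075); print('knob',rect(X),len(X),X.mean(0))
        X=sel(.55,.12,.09,.028,.033); print('arm',rect(X))
        X=sel(.545,.118,.03,.033,.045); print('pivot',rect(X),X.mean(0))
        X=sel(.55,.11,.16,.006,.011); print('disc',rect(X))
        X=sel(.45,.13,.1,.018,.023); print('plate',rect(X))
        for n,x,y in [('cam',.687,.027),('lamp',.716,.15)]:
            X=sel(x,y,.05,.03,.1); print(n,rect(X),X.mean(0))
    im=cv2.imread('pics/top.png')[185:290,385:505]; cv2.imwrite('pics/c2.png',cv2.resize(im,None,fx=5,fy=5,interpolation=cv2.INTER_CUBIC))
E
python3 fit.py
```

```text
top rack (array([ 494.4, -295.6]), array([155.6, 121.2]), 83.4)
tall top (array([ 540.7, -265. ]), array([63.1, 36.1]), 84.2) up (array([ 536.1, -300. ]), array([154.2,  34.9]), 83.0)
walls (array([637.7, 101.8]), array([49.8, 53.9]), 77.8) 112 [0.6378151  0.10139473 0.08236234]
knob (array([443.6, 141. ]), array([22.8, 22. ]), 38.5) 78 [0.44302523 0.14088351 0.06965846]
arm (array([549.1, 110.6]), array([ 73.2, 179. ]), 86.2)
pivot (array([548.1, 123. ]), array([48.8, 32.7]), 9.2) [0.54028966 0.12130172 0.03795501]
disc (array([558. , 113.4]), array([263. , 280.5]), 86.0)
plate (array([487.6, 131.7]), array([165.6, 122.6]), 77.9)
cam (array([687.5,  26.9]), array([40.1, 43.8]), 78.3) [0.68802758 0.02614811 0.07446112]
lamp (array([719.9, 151.6]), array([46.6, 14. ]), 80.0) [0.71768042 0.14999142 0.07964204]
side rack (array([ 495. , -293.7]), array([159.7, 123.2]), 83.2)
tall top (array([ 541.1, -265.7]), array([64. , 38.8]), 81.7) up (array([ 537. , -297.6]), array([155.4,  35.5]), 83.8)
walls (array([638.2, 103.3]), array([52.2, 57.4]), 77.5) 126 [0.63705735 0.10526539 0.08235552]
knob (array([443.1, 142.7]), array([24.9, 24.2]), 77.6) 93 [0.44137168 0.14406754 0.06940996]
arm (array([551.7, 132.1]), array([ 75.6, 174.7]), 70.6)
pivot (array([540.2, 124.7]), array([33.1, 34.9]), 43.9) [0.53841188 0.12579415 0.03866826]
disc (array([556.5, 121.9]), array([249.2, 282.3]), 85.4)
plate (array([484.8, 133.1]), array([167.4, 123.1]), 77.6)
cam (array([686.9,  29. ]), array([42.3, 44. ]), 79.0) [0.68688863 0.03349615 0.06874164]
lamp (array([719. , 153.2]), array([47.9, 18.7]), 80.8) [0.71676338 0.15543134 0.07066556]
```

View pics/c2.png

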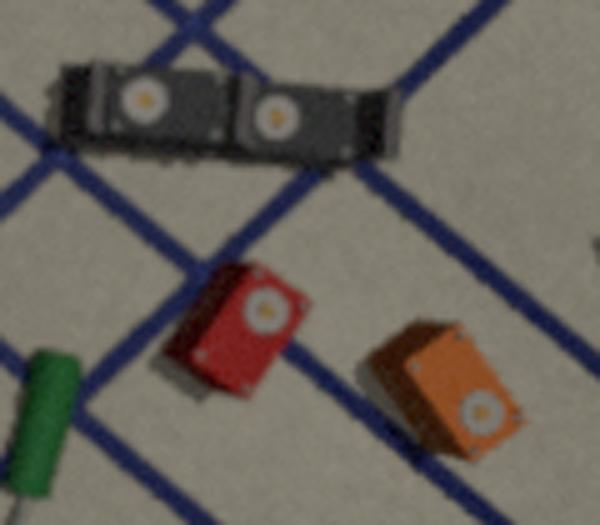

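The crop confirms it: the upper-left dark block, at crop (160,100) and full (417,206), is the tall one in the rack. Red and orange are look-alikes, and the dark one on the right is low. Next I move above it.

```bash
python3 -m pendant '[{"xyz":[2.14,2.68,0],"yaw":0.083,"fingers":0},{"xyz":[2.14,2.68,0],"yaw":0.083,"fingers":0},{"xyz":[2.14,2.68,0],"yaw":0.083,"fingers":0},{"xyz":[2.14,2.68,0],"yaw":0.083,"fingers":0},{"xyz":[2.14,2.68,0],"yaw":0.083,"fingers":0}]'
python3 -m pendant '[{"xyz":[2.14,2.68,0],"yaw":0.083,"fingers":0},{"xyz":[2.14,2.68,0],"yaw":0.083,"fingers":0},{"xyz":[2.14,2.68,0],"yaw":0.083,"fingers":0},{"xyz":[2.14,2.68,0],"yaw":0.083,"fingers":0},{"xyz":[2.14,2.68,0],"yaw":0.083,"fingers":0}]'
python3 -m pendant '[{"xyz":[2.14,2.68,0],"yaw":0.083,"fingers":0},{"xyz":[2.14,2.68,0],"yaw":0.083,"fingers":0},{"xyz":[0,0,0],"yaw":0,"fingers":0},{"xyz":[0,0,0],"yaw":0,"fingers":0}]'
cat > w.py <<'E'
from fit import *
import sys
def shot(name=None):
    s=ctrl.observe(); p=ctrl.read_camera('wrist')
    T=np.eye(4); T[:3,:3]=s['eef_rot']; T[:3,3]=s['position']; P=cloud(p,T@np.array(p['mount'])).reshape(-1,3)
    if name: save(p,name)
    y=s['eef_rot'][:,1]; print('tcp',np.round(s['position'],4),'ydir',round(np.degrees(np.arctan2(y[1],y[0])),2),'w',round(s['gripper_width'],4),'F',np.round(s['force'],1),'t',s['clock'])
    ok=~np.isnan(P[:,0])
    return P[ok],p
def sel(P,cx,cy,r,z0,z1):
    return P[(np.hypot(P[:,0]-cx,P[:,1]-cy)<r)&(P[:,2]>z0)&(P[:,2]<z1)]
E
python3 - <<'E'
from w import *
P,p=shot('w1.png')
for a in [(.541,-.263,.033,.055,.0635),(.5365,-.299,.1,.0645,.07),(.532,-.336,.035,.034,.042)]: X=sel(P,*a); print(len(X), rect(X) if len(X) else '')
E
```

```text
clock: 2.12
position: [0.3922, -0.4492, 0.2389]
eef_rot: [[0.644, 0.765, 0.0], [0.765, -0.644, -0.0], [-0.0, 0.0, -1.0]]
force: [1.2, -1.1, 0.8]
gripper_width: 0.0881
finger_force: 0.0
clock: 2.53
position: [0.4992, -0.3152, 0.239]
eef_rot: [[0.28, 0.96, 0.0], [0.96, -0.28, -0.0], [-0.0, 0.0, -1.0]]
force: [1.1, -0.0, 0.2]
gripper_width: 0.0878
finger_force: 0.0
clock: 2.87
position: [0.5425, -0.2606, 0.2387]
eef_rot: [[0.118, 0.993, 0.001], [0.993, -0.118, 0.001], [0.001, 0.0, -1.0]]
force: [-0.1, -1.1, -0.1]
gripper_width: 0.0879
finger_force: 0.0
tcp [ 0.5425 -0.2606  0.2387] ydir -6.76 w 0.0879 F [-0.1 -1.1 -0.1] t 2.8667
1976 (array([ 540.6, -263.4]), array([63.2, 35.2]), 84.0)
744 (array([ 536.9, -298.9]), array([155.9,  36. ]), 83.9)
1333 (array([ 531.5, -340.5]), array([56.7, 35. ]), 84.1)
```

View pics/w1.png

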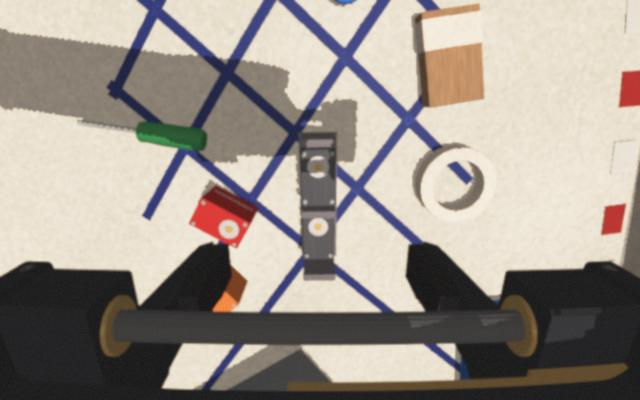

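The wrist view shows the rack at (318,200), with the tall block at (318,167) on the far bay. Its measured centre is (0.541,-0.263). Next I descend and grip.

```bash
python3 -m pendant '[{"xyz":[-0.15,-0.2,-3.5],"yaw":0.01,"fingers":0},{"xyz":[0,0,-3.5],"yaw":0,"fingers":0},{"xyz":[0,0,-3.5],"yaw":0,"fingers":0},{"xyz":[0,0,-3],"yaw":0,"fingers":0},{"xyz":[0,0,-2.5],"yaw":0,"fingers":0}]'
python3 -m pendant '[{"xyz":[0,0,-2],"yaw":0,"fingers":0},{"xyz":[0,0,-2],"yaw":0,"fingers":0},{"xyz":[0,0,-1.9],"yaw":0,"fingers":0},{"xyz":[0,0,0],"yaw":0,"fingers":0},{"xyz":[0,0,0],"yaw":0,"fingers":0}]'
python3 -m pendant '[{"xyz":[0,0,0],"yaw":0,"fingers":1},{"xyz":[0,0,0],"yaw":0,"fingers":1},{"xyz":[0,0,0],"yaw":0,"fingers":1},{"xyz":[0,0,0],"yaw":0,"fingers":1},{"xyz":[0,0,0],"yaw":0,"fingers":1}]'
python3 -m pendant '[{"xyz":[0,0,0],"yaw":0,"fingers":1},{"xyz":[0,0,0],"yaw":0,"fingers":1},{"xyz":[0,0,0],"yaw":0,"fingers":1}]'
```

```text
clock: 3.33
position: [0.5374, -0.267, 0.0764]
eef_rot: [[0.116, 0.993, -0.003], [0.993, -0.116, -0.001], [-0.001, -0.002, -1.0]]
force: [0.1, -0.3, -0.1]
gripper_width: 0.0882
finger_force: 0.0
clock: 3.75
position: [0.5381, -0.2663, 0.0192]
eef_rot: [[0.114, 0.993, -0.002], [0.993, -0.114, -0.0], [-0.001, -0.002, -1.0]]
force: [0.5, -0.3, 0.4]
gripper_width: 0.0882
finger_force: 0.0
clock: 4.17
position: [0.54, -0.2651, 0.0204]
eef_rot: [[0.112, 0.994, 0.001], [0.994, -0.112, -0.001], [-0.0, 0.001, -1.0]]
force: [-0.3, 0.0, 0.7]
gripper_width: 0.057
finger_force: 0.0
clock: 4.42
position: [0.5399, -0.2649, 0.0198]
eef_rot: [[0.112, 0.994, 0.001], [0.994, -0.112, -0.0], [-0.0, 0.001, -1.0]]
force: [0.5, -0.2, -0.3]
gripper_width: 0.037
finger_force: 0.5
```

```bash
python3 -m pendant '[{"xyz":[0,0,0],"yaw":0,"fingers":1},{"xyz":[0,0,0],"yaw":0,"fingers":1},{"xyz":[0,0,0],"yaw":0,"fingers":1},{"xyz":[0,0,1],"yaw":0,"fingers":1},{"xyz":[0,0,2],"yaw":0,"fingers":1}]'
python3 -m pendant '[{"xyz":[0,0,2.5],"yaw":0,"fingers":1},{"xyz":[0,0,2.5],"yaw":0,"fingers":1},{"xyz":[0,0,2],"yaw":0,"fingers":1},{"xyz":[0,0,0],"yaw":0,"fingers":1},{"xyz":[0,0,0],"yaw":0,"fingers":1}]'
python3 -m pendant '[{"xyz":[-0.5,1.6,0],"yaw":0,"fingers":1},{"xyz":[-1.2,3.7,0],"yaw":0,"fingers":1},{"xyz":[-1.6,4.9,0],"yaw":0,"fingers":1},{"xyz":[-1.2,3.7,0],"yaw":0,"fingers":1},{"xyz":[-0.5,1.6,0],"yaw":0,"fingers":1}]'
python3 -m pendant '[{"xyz":[0,0,-1],"yaw":0,"fingers":1},{"xyz":[0,0,-2.5],"yaw":0,"fingers":1},{"xyz":[0,0,-2.5],"yaw":0,"fingers":1},{"xyz":[0,0,-2],"yaw":0,"fingers":1},{"xyz":[0,0,-1],"yaw":0,"fingers":1}]'
python3 -m pendant '[{"xyz":[0,0,0],"yaw":0,"fingers":1},{"xyz":[0,0,0],"yaw":0,"fingers":1},{"xyz":[0,0,0],"yaw":0,"fingers":1}]'
```

```text
clock: 4.83
position: [0.5373, -0.2639, 0.0481]
eef_rot: [[0.111, 0.994, -0.005], [0.994, -0.111, 0.002], [0.002, -0.006, -1.0]]
force: [0.1, -0.6, -1.7]
gripper_width: 0.0358
finger_force: 30.0
clock: 5.25
position: [0.5399, -0.2652, 0.1207]
eef_rot: [[0.112, 0.994, 0.001], [0.994, -0.112, -0.001], [-0.001, 0.001, -1.0]]
force: [0.6, -1.6, -2.6]
gripper_width: 0.036
finger_force: 30.0
clock: 5.67
position: [0.4893, -0.1136, 0.1181]
eef_rot: [[0.107, 0.994, -0.005], [0.994, -0.107, 0.003], [0.003, -0.005, -1.0]]
force: [-0.1, 0.7, -1.7]
gripper_width: 0.0356
finger_force: 30.0
clock: 6.08
position: [0.4902, -0.1197, 0.0262]
eef_rot: [[0.112, 0.994, -0.005], [0.994, -0.112, 0.001], [-0.0, -0.005, -1.0]]
force: [-0.5, -0.3, -3.6]
gripper_width: 0.036
finger_force: 30.0
clock: 6.33
position: [0.4933, -0.1196, 0.0303]
eef_rot: [[0.112, 0.994, 0.001], [0.994, -0.112, -0.0], [-0.0, 0.001, -1.0]]
force: [0.7, 0.2, -2.0]
gripper_width: 0.0358
finger_force: 30.0
```

```bash
python3 -m pendant '[{"xyz":[0,0,-0.7],"yaw":0,"fingers":1},{"xyz":[0,0,-0.6],"yaw":0,"fingers":1},{"xyz":[0,0,-0.2],"yaw":0,"fingers":1},{"xyz":[0,0,-0.1],"yaw":0,"fingers":1},{"xyz":[0,0,-0.1],"yaw":0,"fingers":1}]'
python3 -m pendant '[{"xyz":[0,0,0],"yaw":0,"fingers":1},{"xyz":[0,0,0],"yaw":0,"fingers":1}]'
```

```text
clock: 6.75
position: [0.4925, -0.1193, 0.0137]
eef_rot: [[0.112, 0.994, -0.001], [0.994, -0.112, -0.001], [-0.001, -0.001, -1.0]]
force: [-8.6, 1.8, 30.4]
gripper_width: 0.0359
finger_force: 30.0
clock: 6.92
position: [0.4924, -0.1193, 0.0137]
eef_rot: [[0.112, 0.994, -0.001], [0.994, -0.112, -0.001], [-0.001, -0.001, -1.0]]
force: [-3.5, 1.3, 14.4]
gripper_width: 0.0358
finger_force: 30.0
```

```bash
python3 -m pendant '[{"xyz":[0,0,0],"yaw":0,"fingers":0},{"xyz":[0,0,0],"yaw":0,"fingers":0},{"xyz":[0,0,0],"yaw":0,"fingers":0},{"xyz":[0,0,0],"yaw":0,"fingers":0},{"xyz":[0,0,1],"yaw":0,"fingers":0}]'
python3 -m pendant '[{"xyz":[0,0,2.5],"yaw":0,"fingers":0},{"xyz":[0,0,3],"yaw":0,"fingers":0},{"xyz":[0,0,2],"yaw":0.06,"fingers":0},{"xyz":[0,0,0],"yaw":0.116,"fingers":0},{"xyz":[0,0,0],"yaw":0.116,"fingers":0}]'
python3 -m pendant '[{"xyz":[0,0,0],"yaw":0.116,"fingers":0},{"xyz":[0,0,0],"yaw":0.116,"fingers":0},{"xyz":[0,0,0],"yaw":0.116,"fingers":0},{"xyz":[0,0,0],"yaw":0.116,"fingers":0},{"xyz":[0,0,0],"yaw":0.116,"fingers":0}]'
python3 -m pendant '[{"xyz":[0,0,0],"yaw":0.116,"fingers":0},{"xyz":[0,0,0],"yaw":0.116,"fingers":0},{"xyz":[0,0,0],"yaw":0.116,"fingers":0},{"xyz":[0,0,0],"yaw":0.116,"fingers":0},{"xyz":[0,0,0],"yaw":0.116,"fingers":0}]'
python3 -m pendant '[{"xyz":[0,0,0],"yaw":0.002,"fingers":0},{"xyz":[0,0,0],"yaw":0,"fingers":0},{"xyz":[0,0,0],"yaw":0,"fingers":0}]'
python3 - <<'E'
from w import *
P,p=shot('w2.png')
X=sel(P,.493,-.12,.05,.045,.06); print(len(X),rect(X) if len(X) else '',X.mean(0))
E
```

```text
clock: 7.33
position: [0.4916, -0.119, 0.0217]
eef_rot: [[0.112, 0.994, -0.003], [0.994, -0.112, 0.001], [0.0, -0.003, -1.0]]
force: [-0.2, -0.1, 0.5]
gripper_width: 0.0672
finger_force: 0.0
clock: 7.75
position: [0.4939, -0.1197, 0.0999]
eef_rot: [[-0.184, 0.983, 0.003], [0.983, 0.184, -0.001], [-0.002, 0.003, -1.0]]
force: [-0.0, -0.2, 0.5]
gripper_width: 0.0881
finger_force: 0.0
clock: 8.17
position: [0.4928, -0.1195, 0.0984]
eef_rot: [[-0.693, 0.721, 0.0], [0.721, 0.693, -0.001], [-0.001, -0.0, -1.0]]
force: [-0.6, -1.1, -0.8]
gripper_width: 0.088
finger_force: 0.0
clock: 8.58
position: [0.4927, -0.1196, 0.0983]
eef_rot: [[-0.975, 0.223, 0.0], [0.223, 0.975, -0.001], [-0.0, -0.001, -1.0]]
force: [-0.0, -0.0, -0.2]
gripper_width: 0.0878
finger_force: 0.0
clock: 8.83
position: [0.4927, -0.1194, 0.098]
eef_rot: [[-0.973, 0.23, 0.0], [0.23, 0.973, -0.0], [-0.0, -0.0, -1.0]]
force: [-0.5, -0.2, -0.3]
gripper_width: 0.0881
finger_force: 0.0
tcp [ 0.4927 -0.1194  0.098 ] ydir 76.69 w 0.0881 F [-0.5 -0.2 -0.3] t 8.8333
5402 (array([ 491.2, -115.2]), array([60.3, 36.7]), 83.5) [ 0.48937445 -0.11482709  0.05352353]
```

View pics/w2.png

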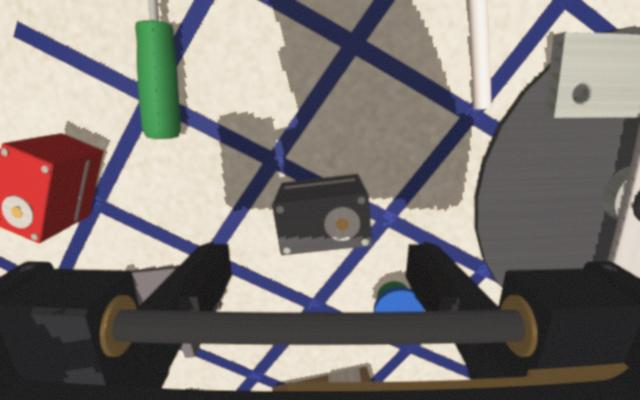

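```bash
python3 -m pendant '[{"xyz":[0.05,0.4,0],"yaw":0.12,"fingers":0},{"xyz":[0,0,0],"yaw":0,"fingers":0},{"xyz":[0,0,-1.5],"yaw":0,"fingers":0},{"xyz":[0,0,-2],"yaw":0,"fingers":0},{"xyz":[0,0,-2],"yaw":0,"fingers":0}]'
python3 -m pendant '[{"xyz":[0,0,-1.5],"yaw":0,"fingers":0},{"xyz":[0,0,-1.05],"yaw":0,"fingers":0},{"xyz":[0,0,0],"yaw":0,"fingers":0},{"xyz":[0,0,0],"yaw":0,"fingers":0},{"xyz":[0,0,0],"yaw":0,"fingers":1}]'
python3 -m pendant '[{"xyz":[0,0,0],"yaw":0,"fingers":1},{"xyz":[0,0,0],"yaw":0,"fingers":1},{"xyz":[0,0,0],"yaw":0,"fingers":1},{"xyz":[0,0,0],"yaw":0,"fingers":1},{"xyz":[0,0,0],"yaw":0,"fingers":1}]'
python3 -m pendant '[{"xyz":[0,0,0],"yaw":0,"fingers":1},{"xyz":[0,0,0],"yaw":0,"fingers":1}]'
```

```text
clock: 9.3
position: [0.4937, -0.1156, 0.0425]
eef_rot: [[-0.994, 0.113, 0.001], [0.113, 0.994, -0.001], [-0.001, -0.0, -1.0]]
force: [0.7, -0.5, -0.2]
gripper_width: 0.0883
finger_force: 0.0
clock: 9.72
position: [0.4938, -0.1153, 0.018]
eef_rot: [[-0.994, 0.11, 0.001], [0.11, 0.994, -0.0], [-0.001, -0.0, -1.0]]
force: [0.4, -0.4, -0.2]
gripper_width: 0.0835
finger_force: 0.0
clock: 10.13
position: [0.4935, -0.1156, 0.0177]
eef_rot: [[-0.994, 0.109, 0.001], [0.109, 0.994, -0.001], [-0.001, -0.001, -1.0]]
force: [-0.3, -1.5, 5.4]
gripper_width: 0.0597
finger_force: 30.0
clock: 10.3
position: [0.4935, -0.1156, 0.0177]
eef_rot: [[-0.994, 0.109, 0.001], [0.109, 0.994, -0.001], [-0.001, -0.001, -1.0]]
force: [-0.7, -0.9, 5.4]
gripper_width: 0.0598
finger_force: 30.0
```

```bash
python3 -m pendant '[{"xyz":[0,0,1.2],"yaw":0,"fingers":1},{"xyz":[0,0,3],"yaw":0,"fingers":1},{"xyz":[0,0,3.5],"yaw":0,"fingers":1},{"xyz":[0.5,0.5,3.5],"yaw":0,"fingers":1},{"xyz":[1.5,1.4,2.5],"yaw":0,"fingers":1}]'
python3 -m pendant '[{"xyz":[2.5,2.4,1],"yaw":-0.02,"fingers":1},{"xyz":[2.8,2.7,0],"yaw":-0.02,"fingers":1},{"xyz":[2.8,2.7,0],"yaw":-0.02,"fingers":1},{"xyz":[2.8,2.7,0],"yaw":-0.02,"fingers":1},{"xyz":[2.8,2.7,0],"yaw":-0.02,"fingers":1}]'
python3 -m pendant '[{"xyz":[2.8,2.5,0],"yaw":0,"fingers":1},{"xyz":[2.5,1.9,0],"yaw":0,"fingers":1},{"xyz":[1.2,1.4,0],"yaw":0,"fingers":1},{"xyz":[0,0,0],"yaw":0,"fingers":1},{"xyz":[0,0,0],"yaw":0,"fingers":1}]'
python3 -m pendant '[{"xyz":[0,0,0],"yaw":0,"fingers":1},{"xyz":[0,0,0],"yaw":0,"fingers":1}]'
cat > n.py <<'E'
from w import *
P,p=shot('w3.png')
s=ctrl.observe()
np.savez('w3.npz',P=P)
X=sel(P,.638,.102,.055,.079,.087); print('walls',len(X),rect(X),X.mean(0))
X=sel(P,.443,.142,.03,.066,.075); print('knob',len(X),rect(X) if len(X)>5 else '',X.mean(0))
X=sel(P,.5405,.122,.025,.034,.042); print('pivot',len(X),rect(X) if len(X)>5 else '',X.mean(0))
x,y=s['position'][:2]
X=sel(P,x,y,.05,s['position'][2]+.03,s['position'][2]+.043); print('block',len(X),rect(X) if len(X)>5 else '')
E
python3 n.py
```

```text
clock: 10.72
position: [0.5117, -0.0981, 0.1568]
eef_rot: [[-0.994, 0.111, -0.001], [0.111, 0.994, -0.002], [0.001, -0.002, -1.0]]
force: [0.8, 0.1, -3.1]
gripper_width: 0.0601
finger_force: 30.0
clock: 11.13
position: [0.6508, 0.037, 0.1647]
eef_rot: [[-0.978, 0.208, -0.001], [0.208, 0.978, 0.0], [0.001, 0.0, -1.0]]
force: [0.1, -0.3, -0.3]
gripper_width: 0.0595
finger_force: 30.0
clock: 11.55
position: [0.7146, 0.0951, 0.164]
eef_rot: [[-0.979, 0.205, -0.001], [0.205, 0.979, 0.001], [0.002, 0.001, -1.0]]
force: [-1.0, -0.5, -1.3]
gripper_width: 0.0599
finger_force: 30.0
clock: 11.72
position: [0.7146, 0.0919, 0.1643]
eef_rot: [[-0.978, 0.209, -0.001], [0.209, 0.978, -0.001], [0.001, -0.001, -1.0]]
force: [-0.4, -0.3, -1.8]
gripper_width: 0.0596
finger_force: 30.0
tcp [0.7146 0.0919 0.1643] ydir 77.96 w 0.0596 F [-0.4 -0.3 -1.8] t 11.7167
walls 1492 (array([637.8, 104.8]), array([51.2, 53.6]), 79.1) [0.6359419  0.10497778 0.08256684]
knob 0  [nan nan nan]
pivot 0  [nan nan nan]
block 10407 (array([707.2,  94.6]), array([94. , 26.4]), 77.7)n.py:6: RuntimeWarning: Mean of empty slice.
  X=sel(P,.443,.142,.03,.066,.075); print('knob',len(X),rect(X) if len(X)>5 else '',X.mean(0))
  ret = um.true_divide(
n.py:7: RuntimeWarning: Mean of empty slice.
  X=sel(P,.5405,.122,.025,.034,.042); print('pivot',len(X),rect(X) if len(X)>5 else '',X.mean(0))
```

View pics/w3.png

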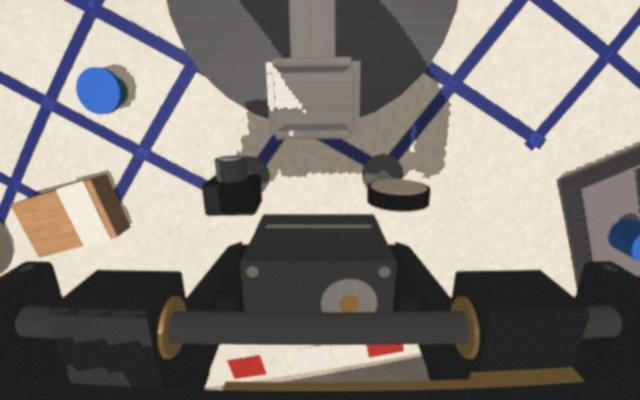

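```bash
cat > n2.py <<'E'
from w import *
from fit import *
def ang_fit(P,c,a0,yhalf=.03):
    # walls: planes of tops in nest frame; per-slice edges
    for a in [a0]:
        u=np.array([np.cos(a),np.sin(a)]); v=np.array([-u[1],u[0]])
        d=P[:,:2]-c; return d@u,d@v
W=np.load('w3.npz')['P']
S={'wrist':W}
for c in ['top','side']:
    P=np.load(c+'.npz')['P'].reshape(-1,3); S[c]=P[~np.isnan(P[:,0])]
for n,P in S.items():
    X=sel(P,.638,.103,.055,.0795,.087)
    a=np.radians(-11.8); x,y=ang_fit(X,np.array([.638,.103]),a)
    print(n,'x hist mm',[(round(b*1000),int(h)) for h,b in zip(*np.histogram(x,np.arange(-.03,.031,.002))) if h])
    for m,t in [(x<0,'inner'),(x>0,'outer')]:
        k=np.polyfit(y[m],x[m],1); print(t,'slope deg',round(np.degrees(-np.arctan(k[0])),2),'x',np.round(np.percentile(x[m],[3,50,97])*1000,1),'y',np.round(np.percentile(y[m],[1,99])*1000,1))
t=np.array([.7146,.0919]); a=np.radians(77.96-90); X=sel(W,*t,.06,.1643+.033,.1643+.041)
x,y=ang_fit(X,t,a); m=abs(y)<.033
print('held front edge',np.percentile(x[m],[0.5,2])*1000,'z',np.median(X[m,2])-.1643)
f=m&(x<-.01); print('y',np.percentile(y[f],[1,99])*1000,f.sum())
f=(abs(x+.012)<.004)&(abs(y)<.06); print([(round(b*1000),int(h)) for h,b in zip(*np.histogram(y[f],np.arange(-.05,.05,.002))) if h])
E
python3 n2.py
```

```text
wrist x hist mm [(-28, 138), (-26, 248), (-24, 240), (-22, 180), (20, 210), (22, 221), (24, 222), (26, 22)]
inner slope deg 0.47 x [-26.8 -23.8 -20.9] y [-23.6  26.4]
outer slope deg 0.67 x [20.3 22.9 26.2] y [-23.2  27.5]
top x hist mm [(-28, 7), (-26, 18), (-24, 18), (-22, 11), (20, 18), (22, 16), (24, 16), (26, 5)]
inner slope deg 0.64 x [-26.5 -23.9 -20.8] y [-25.8  23.7]
outer slope deg 0.73 x [20.4 23.2 26.4] y [-26.1  23.1]
side x hist mm [(-30, 1), (-28, 8), (-26, 20), (-24, 19), (-22, 10), (-20, 3), (18, 1), (20, 23), (22, 16), (24, 10), (26, 7), (28, 1)]
inner slope deg 0.81 x [-27.4 -23.9 -18.9] y [-25.2  25.5]
outer slope deg -0.24 x [20.1 22.4 27.6] y [-22.8  25.6]
held front edge [-20.6099482  -20.32290991] z 0.03600189683139812
y [-31.20741679  30.54011173] 4356
[(-46, 38), (-44, 52), (-42, 58), (-40, 50), (-38, 76), (-36, 58), (-34, 57), (-32, 67), (-30, 60), (-28, 87), (-26, 91), (-24, 96), (-22, 95), (-20, 88), (-18, 95), (-16, 97), (-14, 90), (-12, 91), (-10, 101), (-8, 100), (-6, 90), (-4, 90), (-2, 91), (0, 108), (2, 91), (4, 96), (6, 97), (8, 114), (10, 103), (12, 95), (14, 97), (16, 102), (18, 103), (20, 96), (22, 87), (24, 94), (26, 93), (28, 89), (30, 58), (32, 59), (34, 65), (36, 53), (38, 73), (40, 52), (42, 58), (44, 54), (46, 25)]
```

The wrist view shows the nest at (315,100), the camera at (232,185), the lamp at (395,190), and the held block upright at (320,260). Next I move above the nest.

```bash
python3 -m pendant '[{"xyz":[-1,0.2,0],"yaw":0.015,"fingers":1},{"xyz":[-2.5,0.4,0],"yaw":0,"fingers":1},{"xyz":[-2.5,0.4,0],"yaw":0,"fingers":1},{"xyz":[-1.48,0.21,0],"yaw":0,"fingers":1},{"xyz":[0,0,-1]  ,"yaw":0,"fingers":1}]'
python3 -m pendant '[{"xyz":[0,0,-2],"yaw":0,"fingers":1},{"xyz":[0,0,-2],"yaw":0,"fingers":1},{"xyz":[0,0,-0.8],"yaw":0,"fingers":1},{"xyz":[0,0,0],"yaw":0,"fingers":1},{"xyz":[0,0,0],"yaw":0,"fingers":1}]'
python3 -m pendant '[{"xyz":[0,0,0],"yaw":0,"fingers":1},{"xyz":[0,0,0],"yaw":0,"fingers":1},{"xyz":[0,0,0],"yaw":0,"fingers":1}]'
python3 - <<'E'
from w import *
p=ctrl.read_camera('side'); save(p,'s4.png',[190,130,330,250],5)
P=cloud(p).reshape(-1,3); P=P[~np.isnan(P[:,0])]; np.savez('s4.npz',P=P)
W,q=shot(); np.savez('w4.npz',P=W); save(q,'w4.png')
E
```

```text
clock: 12.18
position: [0.6383, 0.1062, 0.1562]
eef_rot: [[-0.982, 0.191, 0.001], [0.191, 0.982, -0.0], [-0.001, 0.0, -1.0]]
force: [0.2, 1.4, -1.0]
gripper_width: 0.0599
finger_force: 30.0
clock: 12.6
position: [0.6407, 0.1053, 0.1062]
eef_rot: [[-0.981, 0.193, -0.0], [0.193, 0.981, -0.0], [0.0, -0.0, -1.0]]
force: [0.4, 0.5, -1.7]
gripper_width: 0.06
finger_force: 30.0
clock: 12.85
position: [0.6411, 0.106, 0.1073]
eef_rot: [[-0.981, 0.193, 0.002], [0.193, 0.981, 0.0], [-0.002, 0.001, -1.0]]
force: [-0.7, -1.0, -1.4]
gripper_width: 0.0596
finger_force: 30.0
tcp [0.641  0.1059 0.1071] ydir 78.89 w 0.0596 F [-0.1 -0.3 -0.9] t 12.9
```

View pics/s4.png

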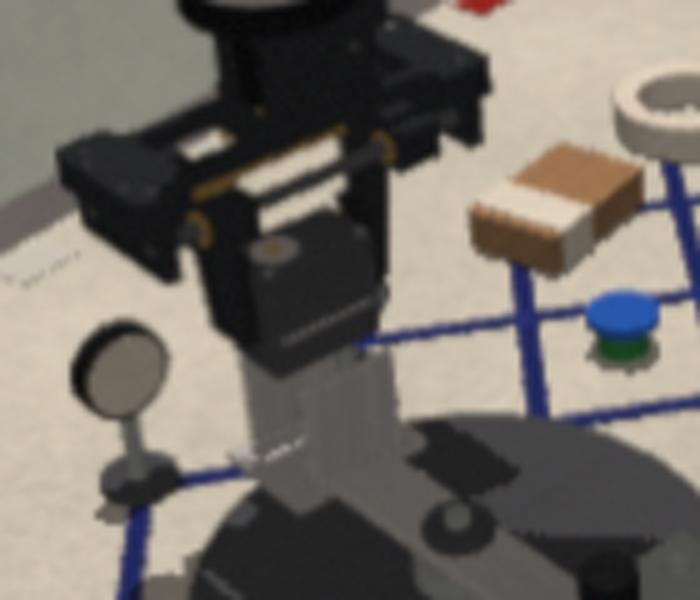

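```bash
cat > r.py <<'E'
from n2 import ang_fit
from w import *
c=np.array([.638,.103]); a=np.radians(-11.2)
P=np.load('s4.npz')['P']; x,y=ang_fit(P,c,a); z=P[:,2]
for n,z0,z1,yr in [('wall outer face',.045,.078,.02),('block front face',.095,.138,.012)]:
    m=(z>z0)&(z<z1)&(abs(y)<yr)&(x<-.010)&(x>-.035); print(n,m.sum(),np.round(np.percentile(x[m],[10,50,90])*1000,1))
m=(z>.1415)&(z<.147)&(abs(x)<.03)&(abs(y)<.04); print('block top',rect(np.c_[x[m],y[m]]),np.round(np.percentile(x[m],[2,98])*1e3,1),np.round(np.percentile(y[m],[2,98])*1e3,1),np.median(z[m]))
m=(z>.05)&(z<.078)&(x<.02)&(x>-.026); print('wall end +y',np.round(np.percentile(y[m&(y>0)],[50,90,98])*1e3,1))
m=(z>.08)&(z<.087)&(abs(x)<.03)&(abs(y)<.035);print('walltop y',np.round(np.percentile(y[m],[2,98])*1e3,1), np.round(np.percentile(x[m],[2,50,98])*1e3,1))
E
python3 r.py | tail -5
```

```text
wall outer face 164 [-26.5 -25.2 -23.7]
block front face 142 [-17.3 -15.7 -14.5]
block top (array([0.9, 0.2]), array([37. , 79.6]), 2.3) [-16.5  18.7] [-31.8  33.9] 0.14421033460029975
wall end +y [14.9 25.8 27.5]
walltop y [-23.9  27.2] [-27.  -23.4  13.1]
```

```bash
python3 -m pendant '[{"xyz":[-0.1,-0.13,0],"yaw":0,"fingers":1},{"xyz":[0,0,0],"yaw":0,"fingers":1},{"xyz":[0,0,-0.4],"yaw":0,"fingers":1},{"xyz":[0,0,-0.6],"yaw":0,"fingers":1},{"xyz":[0,0,0],"yaw":0,"fingers":1}]'
python3 -m pendant '[{"xyz":[0,0,-0.3],"yaw":0,"fingers":1},{"xyz":[0,0,-0.3],"yaw":0,"fingers":1},{"xyz":[0,0,0],"yaw":0,"fingers":1}]'
```

```text
clock: 13.37
position: [0.6385, 0.1042, 0.0947]
eef_rot: [[-0.981, 0.192, -0.002], [0.192, 0.981, -0.001], [0.002, -0.001, -1.0]]
force: [-0.1, -0.6, -1.5]
gripper_width: 0.0598
finger_force: 30.0
clock: 13.62
position: [0.639, 0.1044, 0.0894]
eef_rot: [[-0.981, 0.192, -0.001], [0.192, 0.981, -0.0], [0.001, -0.0, -1.0]]
force: [-1.0, -0.3, -2.2]
gripper_width: 0.0596
finger_force: 30.0
```

```bash
python3 -m pendant '[{"xyz":[0.05,0,-0.7],"yaw":0,"fingers":1},{"xyz":[0,0,-0.8],"yaw":0,"fingers":1},{"xyz":[0,0,-0.8],"yaw":0,"fingers":1},{"xyz":[0,0,-0.8],"yaw":0,"fingers":1},{"xyz":[0,0,0],"yaw":0,"fingers":1}]'
python3 -m pendant '[{"xyz":[0,0,-0.5],"yaw":0,"fingers":1},{"xyz":[0,0,-0.3],"yaw":0,"fingers":1},{"xyz":[0,0,0],"yaw":0,"fingers":1},{"xyz":[0,0,0],"yaw":0,"fingers":1}]'
```

```text
clock: 14.03
position: [0.6385, 0.104, 0.0568]
eef_rot: [[-0.981, 0.192, -0.003], [0.192, 0.981, -0.001], [0.003, -0.001, -1.0]]
force: [0.2, -0.0, -2.4]
gripper_width: 0.0599
finger_force: 30.0
clock: 14.37
position: [0.64, 0.1045, 0.0512]
eef_rot: [[-0.981, 0.193, 0.0], [0.193, 0.981, 0.0], [-0.0, 0.0, -1.0]]
force: [-0.5, 0.0, -2.0]
gripper_width: 0.0598
finger_force: 30.0
```

Seat at TCP z≈0.0457.

```bash
python3 -m pendant '[{"xyz":[0,0,-0.2],"yaw":0,"fingers":1},{"xyz":[0,0,-0.2],"yaw":0,"fingers":1},{"xyz":[0,0,-0.1],"yaw":0,"fingers":1},{"xyz":[0,0,0],"yaw":0,"fingers":1},{"xyz":[0,0,0],"yaw":0,"fingers":1}]'
python3 -m pendant '[{"xyz":[0,0,-0.1],"yaw":0,"fingers":1},{"xyz":[0,0,0],"yaw":0,"fingers":1},{"xyz":[0,0,0],"yaw":0,"fingers":1}]'
```

```text
clock: 14.78
position: [0.6399, 0.1045, 0.0462]
eef_rot: [[-0.981, 0.193, -0.0], [0.193, 0.981, -0.0], [0.0, -0.0, -1.0]]
force: [-0.5, -0.2, -2.0]
gripper_width: 0.0598
finger_force: 30.0
clock: 15.03
position: [0.6401, 0.1047, 0.0457]
eef_rot: [[-0.981, 0.193, 0.0], [0.193, 0.981, -0.0], [-0.0, 0.0, -1.0]]
force: [-2.1, 0.9, 2.6]
gripper_width: 0.0595
finger_force: 30.0
```

```bash
python3 -m pendant '[{"xyz":[0,0,0],"yaw":0,"fingers":0},{"xyz":[0,0,0],"yaw":0,"fingers":0},{"xyz":[0,0,0],"yaw":0,"fingers":0},{"xyz":[0,0,0],"yaw":0,"fingers":0},{"xyz":[0,0,0],"yaw":0,"fingers":0}]'
python3 -m pendant '[{"xyz":[0,0,0],"yaw":0,"fingers":0},{"xyz":[0,0,1],"yaw":0,"fingers":0},{"xyz":[0,0,2],"yaw":0,"fingers":0},{"xyz":[0,0,3],"yaw":0,"fingers":0},{"xyz":[0,0,4],"yaw":0,"fingers":0}]'
python3 -m pendant '[{"xyz":[-2,0.4,3],"yaw":0,"fingers":0},{"xyz":[-3.5,0.8,0],"yaw":0,"fingers":0},{"xyz":[-3.5,0.8,0],"yaw":0,"fingers":0},{"xyz":[-2,0.5,0],"yaw":0,"fingers":0},{"xyz":[0,0,0],"yaw":0,"fingers":0}]'
python3 -m pendant '[{"xyz":[0,0,0],"yaw":0,"fingers":0},{"xyz":[0,0,0],"yaw":0,"fingers":0}]'
python3 - <<'E'
from w import *
P,q=shot('w5.png')
X=sel(P,.443,.142,.022,.066,.075); print('knob',len(X),rect(X) if len(X)>5 else '',X.mean(0),cv2.minEnclosingCircle((X[:,:2]*1000).astype(np.float32)))
for c in ['top','side']:
    p=ctrl.read_camera(c); P=cloud(p).reshape(-1,3); P=P[~np.isnan(P[:,0])]
    X=sel(P,.443,.142,.022,.066,.075); print(c,'knob',len(X),rect(X),X.mean(0))
    X=sel(P,.64,.103,.04,.075,.09); print(c,'block+walls',rect(X),np.percentile(X[:,2],[5,50,95]))
save(p,'s5.png',[190,150,350,290],5)
E
```

```text
clock: 15.45
position: [0.6399, 0.1045, 0.0451]
eef_rot: [[-0.981, 0.193, 0.0], [0.193, 0.981, -0.0], [-0.0, 0.0, -1.0]]
force: [-1.1, -0.2, 0.0]
gripper_width: 0.088
finger_force: 0.0
clock: 15.87
position: [0.6382, 0.104, 0.1447]
eef_rot: [[-0.981, 0.192, -0.004], [0.192, 0.981, -0.001], [0.004, -0.002, -1.0]]
force: [0.3, -0.6, -0.1]
gripper_width: 0.0881
finger_force: 0.0
clock: 16.28
position: [0.5257, 0.1311, 0.1762]
eef_rot: [[-0.982, 0.188, -0.002], [0.188, 0.982, -0.001], [0.001, -0.001, -1.0]]
force: [-0.7, 0.6, -0.3]
gripper_width: 0.0878
finger_force: 0.0
clock: 16.45
position: [0.5311, 0.1291, 0.1759]
eef_rot: [[-0.981, 0.193, 0.002], [0.193, 0.981, -0.0], [-0.002, 0.0, -1.0]]
force: [0.4, 0.5, -0.4]
gripper_width: 0.0878
finger_force: 0.0
tcp [0.5311 0.1291 0.1759] ydir 78.86 w 0.0878 F [ 0.4  0.5 -0.4] t 16.45
knob 981 (array([441.4, 143.7]), array([25., 25.]), 33.0) [0.44163682 0.14376574 0.0694918 ] ((441.6391906738281, 143.70919799804688), 12.825785636901855)
top knob 0 (array([0., 0.]), array([0., 0.]), 0.0) [nan nan nan]
top block+walls (array([637.7, 103.3]), array([60.1, 53.8]), 80.2) [0.07852116 0.08179755 0.08452632]
side knob 88 (array([442.1, 142.1]), array([22.8, 26.1]), 35.9) [0.44156321 0.14386473 0.06970175]
side block+walls (array([638.3, 105.6]), array([59.8, 56.2]), 77.2) [0.07674757 0.0825138  0.08453929]<stdin>:6: RuntimeWarning: Mean of empty slice.
  ret = um.true_divide(
```

View pics/s5.png

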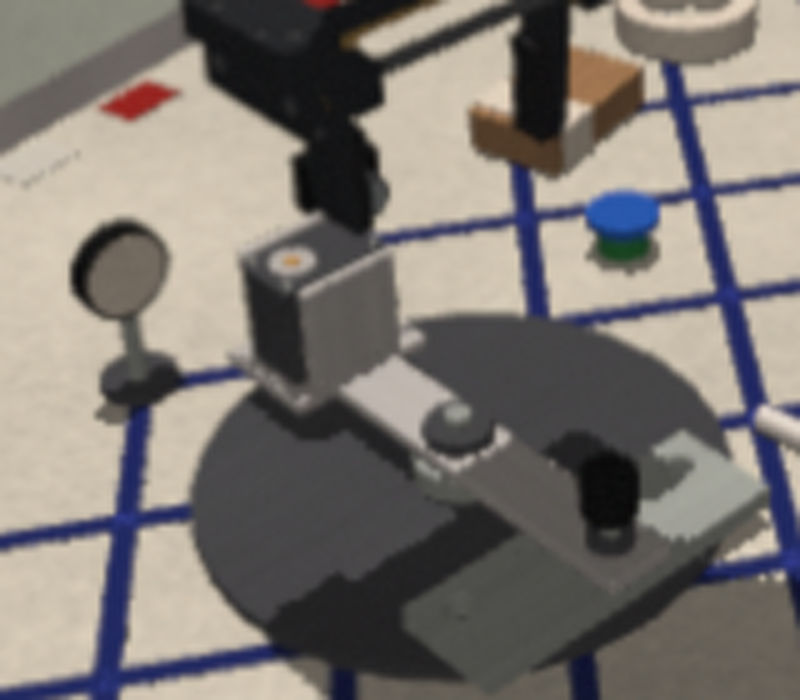

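The block sits flush in the nest at about (318,310) in the crop, and the pin is still home. The knob, at crop (610,490), is at (0.442,0.143). Next I grip the knob.

```bash
python3 -m pendant '[{"xyz":[-1.5,0.23,0],"yaw":0,"fingers":0},{"xyz":[-3,0.47,0],"yaw":0,"fingers":0},{"xyz":[-3,0.47,-1],"yaw":0,"fingers":0},{"xyz":[-1.36,0.22,-2],"yaw":0,"fingers":0},{"xyz":[0,0,-2.5],"yaw":0,"fingers":0}]'
python3 -m pendant '[{"xyz":[0,0,-2.5],"yaw":0,"fingers":0},{"xyz":[0,0,-2],"yaw":0,"fingers":0},{"xyz":[0,0,-1.5],"yaw":0,"fingers":0},{"xyz":[0,0,0],"yaw":0,"fingers":0},{"xyz":[0,0,0],"yaw":0,"fingers":0}]'
python3 -m pendant '[{"xyz":[0,0,0],"yaw":0,"fingers":0},{"xyz":[0,0,0],"yaw":0,"fingers":0}]'
```

```text
clock: 17.02
position: [0.4399, 0.1441, 0.1206]
eef_rot: [[-0.982, 0.191, 0.001], [0.191, 0.982, 0.0], [-0.001, 0.0, -1.0]]
force: [1.1, 0.1, -0.1]
gripper_width: 0.0879
finger_force: 0.0
clock: 17.43
position: [0.4414, 0.1435, 0.0599]
eef_rot: [[-0.981, 0.193, -0.001], [0.193, 0.981, -0.0], [0.001, -0.0, -1.0]]
force: [-0.2, -0.4, -0.7]
gripper_width: 0.0879
finger_force: 0.0
clock: 17.6
position: [0.4423, 0.1437, 0.0612]
eef_rot: [[-0.981, 0.193, 0.002], [0.193, 0.981, 0.001], [-0.002, 0.001, -1.0]]
force: [-0.2, -0.1, 0.5]
gripper_width: 0.0883
finger_force: 0.0
```

```bash
python3 -m pendant '[{"xyz":[0,-0.05,-1],"yaw":0,"fingers":0},{"xyz":[0,0,-0.9],"yaw":0,"fingers":0.3},{"xyz":[0,0,0],"yaw":0,"fingers":1},{"xyz":[0,0,0],"yaw":0,"fingers":1},{"xyz":[0,0,0],"yaw":0,"fingers":1}]'
python3 -m pendant '[{"xyz":[0,0,0],"yaw":0,"fingers":1},{"xyz":[0,0,0],"yaw":0,"fingers":1},{"xyz":[0,0,0],"yaw":0,"fingers":1},{"xyz":[0,0,0],"yaw":0,"fingers":1},{"xyz":[0,0,0],"yaw":0,"fingers":1}]'
python3 -m pendant '[{"xyz":[0,0,0],"yaw":0,"fingers":1},{"xyz":[0,0,0],"yaw":0,"fingers":1}]'
```

```text
clock: 18.02
position: [0.4412, 0.143, 0.0411]
eef_rot: [[-0.981, 0.192, -0.0], [0.192, 0.981, -0.0], [0.0, -0.0, -1.0]]
force: [0.3, -0.3, 0.3]
gripper_width: 0.0636
finger_force: 0.0
clock: 18.43
position: [0.4414, 0.1429, 0.0413]
eef_rot: [[-0.981, 0.193, 0.0], [0.193, 0.981, 0.0], [-0.0, 0.0, -1.0]]
force: [-0.9, 0.4, -0.3]
gripper_width: 0.03
finger_force: 0.0
clock: 18.6
position: [0.4414, 0.1429, 0.0413]
eef_rot: [[-0.981, 0.193, 0.0], [0.193, 0.981, -0.0], [-0.0, -0.0, -1.0]]
force: [-1.1, -0.6, 1.5]
gripper_width: 0.025
finger_force: 30.0
```

```bash
python3 -m pendant '[{"xyz":[0,0,0.3],"yaw":0,"fingers":1},{"xyz":[0,0,0.4],"yaw":0,"fingers":1},{"xyz":[0,0,0.4],"yaw":0,"fingers":1},{"xyz":[0,0,0.25],"yaw":0,"fingers":1},{"xyz":[0,0,0],"yaw":0,"fingers":1}]'
python3 -m pendant '[{"xyz":[0,0,0],"yaw":0,"fingers":1},{"xyz":[0,0,0],"yaw":0,"fingers":1}]'
```

```text
clock: 19.02
position: [0.4413, 0.1428, 0.055]
eef_rot: [[-0.981, 0.193, 0.0], [0.193, 0.981, 0.0], [-0.0, 0.0, -1.0]]
force: [2.3, 0.2, -9.6]
gripper_width: 0.0251
finger_force: 30.0
clock: 19.18
position: [0.4413, 0.1428, 0.0546]
eef_rot: [[-0.981, 0.193, -0.0], [0.193, 0.981, 0.0], [0.0, -0.0, -1.0]]
force: [0.4, 0.6, -9.2]
gripper_width: 0.0251
finger_force: 30.0
```

```bash
python3 -c "
import numpy as np
r=np.array([-.0983,.0192])*100
a=np.arctan2(r[1],r[0])-.05*np.arange(15); p=10.0*np.c_[np.cos(a),np.sin(a)]; print(np.round(np.diff(p,axis=0),3).tolist())"
```

```text
[[0.108, 0.488], [0.132, 0.482], [0.156, 0.475], [0.18, 0.466], [0.203, 0.457], [0.225, 0.446], [0.247, 0.434], [0.269, 0.421], [0.29, 0.408], [0.31, 0.393], [0.329, 0.377], [0.347, 0.36], [0.365, 0.342], [0.381, 0.323]]
```

```bash
python3 -m pendant '[{"xyz":[0.05,0.24,0],"yaw":-0.025,"fingers":1},{"xyz":[0.058,0.248,0],"yaw":-0.025,"fingers":1},{"xyz":[0.13,0.48,0],"yaw":-0.05,"fingers":1},{"xyz":[0.16,0.475,0],"yaw":-0.05,"fingers":1},{"xyz":[0.18,0.466,0],"yaw":-0.05,"fingers":1}]'
python3 -m pendant '[{"xyz":[0.2,0.457,0],"yaw":-0.05,"fingers":1},{"xyz":[0.225,0.446,0],"yaw":-0.05,"fingers":1},{"xyz":[0.247,0.434,0],"yaw":-0.05,"fingers":1},{"xyz":[0.27,0.42,0],"yaw":-0.05,"fingers":1},{"xyz":[0.29,0.408,0],"yaw":-0.05,"fingers":1}]'
python3 -m pendant '[{"xyz":[0.31,0.393,0],"yaw":-0.05,"fingers":1},{"xyz":[0.33,0.377,0],"yaw":-0.05,"fingers":1},{"xyz":[0.18,0.18,0],"yaw":-0.025,"fingers":1},{"xyz":[0,0,0],"yaw":0,"fingers":1},{"xyz":[0,0,0],"yaw":0,"fingers":1}]'
python3 - <<'E'
from h import *
s=ctrl.observe(); d=s['position'][:2]-np.array([.540,.1238]); y=s['eef_rot'][:,1]
print(s['position'],np.hypot(*d),'arm from tcp',np.arctan2(d[1],d[0])-np.arctan2(.0192,-.0983),'yaw',np.arctan2(y[1],y[0])-np.radians(78.86))
p=ctrl.read_camera('side'); save(p,'s6.png',[190,150,350,290],5)
E
```

```text
clock: 19.6
position: [0.447, 0.1618, 0.0545]
eef_rot: [[-0.922, 0.387, -0.0], [0.387, 0.922, -0.001], [0.0, -0.001, -1.0]]
force: [3.6, -0.5, -9.9]
gripper_width: 0.0251
finger_force: 30.0
clock: 20.02
position: [0.4592, 0.1836, 0.0544]
eef_rot: [[-0.798, 0.603, -0.001], [0.603, 0.798, -0.001], [-0.0, -0.001, -1.0]]
force: [2.4, -1.0, -9.4]
gripper_width: 0.0251
finger_force: 30.0
clock: 20.43
position: [0.4676, 0.1934, 0.0546]
eef_rot: [[-0.719, 0.695, 0.0], [0.695, 0.719, 0.0], [0.0, 0.0, -1.0]]
force: [3.6, 0.3, -9.7]
gripper_width: 0.0249
finger_force: 30.0
[0.46755328 0.19340672 0.0545973 ] 0.1004670244704416 arm from tcp -0.5725163987717679 yaw -0.5734092852518281
```

View pics/s6.png

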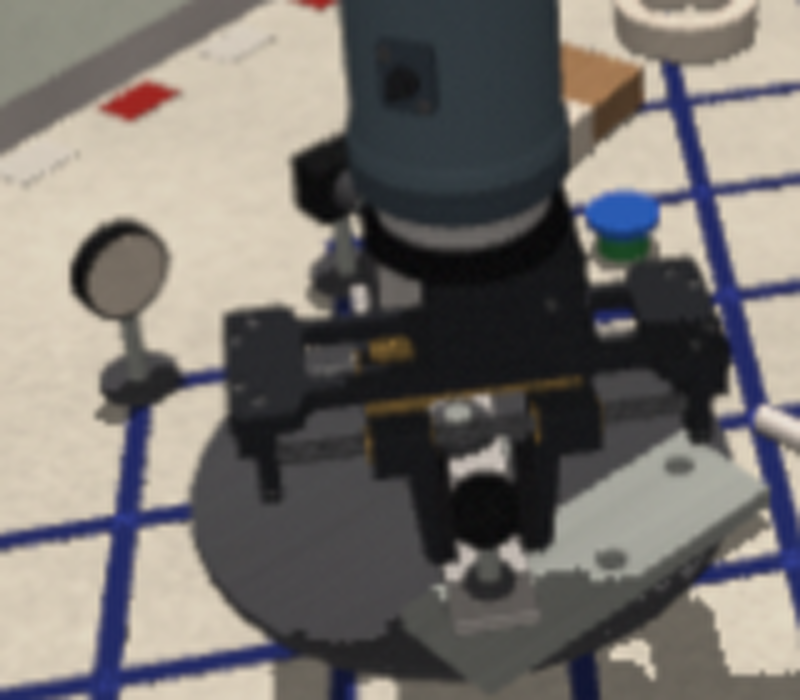

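The arm has swung toward hole B, with the knob at (485,510), and the camera is behind the gripper on the nest's side. I'll finish the remaining 0.127 rad.

```bash
python3 -m pendant '[{"xyz":[0.17,0.18,0],"yaw":-0.025,"fingers":1},{"xyz":[0.36,0.34,0],"yaw":-0.05,"fingers":1},{"xyz":[0.3,0.26,0],"yaw":-0.04,"fingers":1},{"xyz":[0.11,0.09,0],"yaw":-0.012,"fingers":1},{"xyz":[0,0,0],"yaw":0,"fingers":1}]'
python3 -m pendant '[{"xyz":[0,0,0],"yaw":0,"fingers":1},{"xyz":[0,0,-0.3],"yaw":0,"fingers":1},{"xyz":[0,0,-0.3],"yaw":0,"fingers":1},{"xyz":[0,0,0],"yaw":0,"fingers":1},{"xyz":[0,0,0],"yaw":0,"fingers":1}]'
python3 - <<'E'
from h import *
s=ctrl.observe(); d=s['position'][:2]-np.array([.540,.1238]); y=s['eef_rot'][:,1]
print(s['position'],s['force'],np.hypot(*d),'arm from tcp',np.arctan2(d[1],d[0])-np.arctan2(.0192,-.0983),'yaw',np.arctan2(y[1],y[0])-np.radians(78.86))
E
```

```text
clock: 20.9
position: [0.477, 0.202, 0.0547]
eef_rot: [[-0.625, 0.781, -0.0], [0.781, 0.625, 0.0], [0.0, 0.0, -1.0]]
force: [3.2, 1.0, -10.0]
gripper_width: 0.0248
finger_force: 30.0
clock: 21.32
position: [0.4769, 0.2019, 0.0486]
eef_rot: [[-0.625, 0.78, -0.0], [0.78, 0.625, 0.0], [0.0, -0.0, -1.0]]
force: [1.7, 0.6, -7.7]
gripper_width: 0.025
finger_force: 30.0
[0.47689821 0.2019362  0.0486054 ] [ 1.74604792  0.58589499 -7.66899214] 0.10043456740115002 arm from tcp -0.6985542089052963 yaw -0.7009801808664246
```

The plunger is at about 7 mm and the force on the tool matches the spring alone, so the pin is inside the hole. I'll lower it home.

```bash
python3 -m pendant '[{"xyz":[0,0,-0.3],"yaw":0,"fingers":1},{"xyz":[0,0,-0.3],"yaw":0,"fingers":1},{"xyz":[0,0,0],"yaw":0,"fingers":1},{"xyz":[0,0,0],"yaw":0,"fingers":1}]'
python3 -m pendant '[{"xyz":[0,0,-0.05],"yaw":0,"fingers":0},{"xyz":[0,0,0],"yaw":0,"fingers":0},{"xyz":[0,0,0],"yaw":0,"fingers":0},{"xyz":[0,0,0],"yaw":0,"fingers":0},{"xyz":[0,0,0],"yaw":0,"fingers":0}]'
python3 -m pendant '[{"xyz":[0,0,1],"yaw":0,"fingers":0},{"xyz":[0,0,3],"yaw":0,"fingers":0},{"xyz":[0,0,4],"yaw":0,"fingers":0},{"xyz":[0,0,4],"yaw":0,"fingers":0},{"xyz":[0,0,2],"yaw":0,"fingers":0}]'
python3 -m pendant '[{"xyz":[-2,3,0],"yaw":0,"fingers":0},{"xyz":[-2,3,0],"yaw":0,"fingers":0},{"xyz":[0,3,0],"yaw":0,"fingers":0},{"xyz":[0,0,0],"yaw":0,"fingers":0},{"xyz":[0,0,0],"yaw":0,"fingers":0}]'
python3 - <<'E'
from w import *
for c in ['side','top']:
    p=ctrl.read_camera(c); P=cloud(p).reshape(-1,3); P=P[~np.isnan(P[:,0])]
    X=sel(P,.477,.202,.025,.06,.085); print(c,'knob',len(X),np.round(X.mean(0),4) if len(X) else '',np.percentile(X[:,2],[50,95]) if len(X) else '')
    X=sel(P,.603,.0455,.045,.075,.09); print('nest',rect(X),np.percentile(X[:,2],[5,50,95]))
    if c=='side': save(p,'s7.png',[190,150,350,290],5)
    X=sel(P,.687,.027,.05,.005,.04); print('cam post',np.median(X,0),rect(X))
E
```

```text
clock: 21.65
position: [0.4769, 0.2019, 0.0426]
eef_rot: [[-0.625, 0.781, -0.0], [0.781, 0.625, -0.0], [0.0, -0.0, -1.0]]
force: [0.8, 0.4, -6.4]
gripper_width: 0.0257
finger_force: 30.0
clock: 22.07
position: [0.4772, 0.202, 0.0425]
eef_rot: [[-0.625, 0.781, 0.001], [0.781, 0.625, 0.0], [-0.0, 0.001, -1.0]]
force: [0.6, -0.1, -0.1]
gripper_width: 0.0562
finger_force: 0.0
clock: 22.48
position: [0.4784, 0.2031, 0.1871]
eef_rot: [[-0.625, 0.78, 0.005], [0.78, 0.625, 0.002], [-0.001, 0.005, -1.0]]
force: [0.5, 0.4, 0.8]
gripper_width: 0.0879
finger_force: 0.0
clock: 22.9
position: [0.4365, 0.2936, 0.1831]
eef_rot: [[-0.628, 0.779, 0.001], [0.779, 0.628, 0.001], [0.0, 0.001, -1.0]]
force: [-0.5, -0.8, 0.7]
gripper_width: 0.0879
finger_force: 0.0
side knob 118 [0.4754 0.203  0.0685] [0.06951319 0.07144881]
nest (array([589.7,  68. ]), array([44.7,  5. ]), 39.9) [0.07516707 0.07763186 0.07967553]
cam post [0.68984834 0.03366867 0.00640686] (array([680.,  42.]), array([37.5, 63.7]), 45.4)
top knob 85 [0.4779 0.1989 0.0689] [0.06891236 0.07195136]
nest (array([603.5,  44.8]), array([60.1, 52.8]), 39.2) [0.07898672 0.08190077 0.08450133]
cam post [0.68316281 0.01831945 0.00617286] (array([680.5,  23.8]), array([44.2, 77.8]), 28.4)
```

View pics/s7.png

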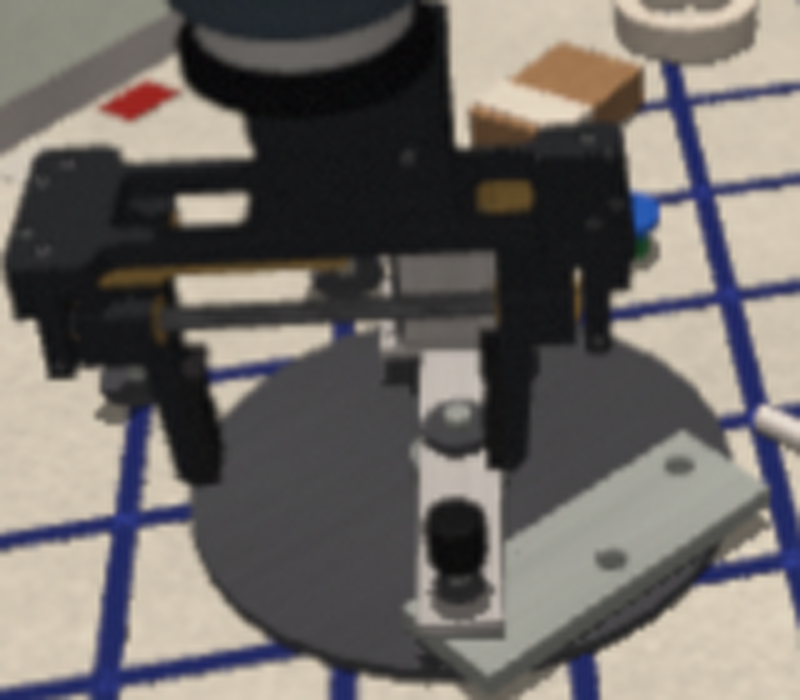

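The knob top is at 0.07 m, so the plunger is home in hole B at (455,540). The nest and block are at (0.603,0.045) with the tops level, on the camera's side. The robot is clear, so I hand in.

```bash
python3 -c "
from station import ctrl
print(ctrl.close_job())"
```

```text
the job is handed in; nothing more can be done
None
```

I handed the job in: the tall block is in the nest, the arm is swung to the camera's side (hole B) with the plunger home, and the gripper is clear, but no verdict came back.

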